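# Stopper the flasks and load the carrier

### The arm

A 6-joint arm with a two-finger parallel gripper is mounted at the origin on the work surface. World frame = base frame: x ahead of the robot, y to its left, z up, the work surface at z = 0. Lengths are in m, angles in rad, forces in N, time in s.
With the tool pointing down it reaches from about 0.375 to 0.925 m from the base axis. Payload 5.7 kg.
Tool frame: the origin (TCP) lies midway between the tips of the shut fingers; the grasp point (between the pads) lies 19 mm behind it; z points along the fingers, x is the direction in which the jaws open and shut, and the axes are right-handed (so a half turn about z gives the same grasp; the last joint's range is limited). The gripper opens to 88 mm and grips with 3 to 60 N. Pads are 20 mm wide; open, the fingers measure 115 mm over their backs; the gripper's body (75 mm by 178 mm) begins 61 mm behind the grasp point.
Start: joints at [1.031, 0.359, 1.51, -0, 1.272, -0.115], TCP at [0.247, 0.547, 0.223] pointing down, gripper open.
Joint ranges: [-2.97, 2.97], [-1.01, 2.36], [0.21, 2.38], [-0.96, 4.11], [0.2, 2.71], [-2.98, 2.98]. Speed limits (rad/s): [2.39, 2.39, 3.14, 3.14, 3.14, 3.14].

### API

Orientations are given as a unit quaternion [x, y, z, w].
In Python, from bench import move_ptp, servo_line, goto_joints, move_gripper, sleep, inverse_kinematics, capture, PlanningError, close_job, spot_in, silhouettes, current_clock, current_joint_pos, current_qvel, current_joint_torque, current_position, current_orientation, current_force, current_torque, current_finger_gap gives the robot as it stands. Calls block until the motion is done:
- move_ptp(position, orientation): joint-space move of the TCP to a pose.
- servo_line(position, orientation=None, rate=0.15, contact_N=None): straight line of the TCP; orientation=None keeps the orientation; rate is the mean speed in m/s. With contact_N (N) it stops when the force on the tool has changed by that much, and returns True; else False.
- goto_joints(angles): joint-space move.
- move_gripper(opening): finger opening in m; the grip force is fixed at half the most; returns when the fingers have stopped.
- sleep(seconds).
- inverse_kinematics(position, orientation): joint angles nearest the present ones, or None.
- capture(name): name is "scene" or "top" or "wrist"; returns a dict with "image" (384x512x3 uint8, blue, green, red), "range_z" (384x512 float32, m along the optical axis (not along the pixel's ray), 0 where there is no reading), "intrinsics" (3x3 intrinsics, pixels), "R" (3x3) and "t" (3): a world point X has camera coordinates R X + t. Camera axes: x right, y down, z forward; pixel columns grow to the right and rows downward; lengths in m; the calibration is good to about 2 mm. A picture is of the moment at which its call begins.
A pose or a line that the arm cannot do raises PlanningError and nothing moves.
- close_job(): hands the job in, once; it reports no verdict.
Trained networks look in the newest picture that a camera, given by its name, has taken for a name from the list of things; names that differ only in an ending like _2 or _b are one class to them, and where a whole thing is asked for, a point or a joint stands for the part that bears it (a point fixed in the world has none). Each returns a list of dicts, best first, with "conf" (0 to 1); they miss things now and then, are a little off and sometimes report something else, mostly with a low value. They report only what shows in the picture. A call takes as long as a camera call. They do not tell look-alikes from the thing itself.
- spot_in(camera, query): "xy" ([column, row] in pixels, amid what is visible of it).
- silhouettes(camera, query): "region" (384x512 bool, what is visible of it) and "xy" ([column, row] in pixels, amid what is visible of it).
Readings, each from a call of its own:
- current_clock(): time.
- current_joint_pos(): joint angles.
- current_qvel(): joint speeds.
- current_joint_torque(): joint torques, N m.
- current_position(): TCP position.
- current_orientation(): TCP orientation.
- current_force(): force on the tool from outside, world axes, zero at the start.
- current_torque(): the same for the moment, N m.
- current_finger_gap(): finger opening in m.
Only numpy, scipy, OpenCV 4.12 (cv2) and the standard library are available. Lean on these libraries where they do the work, as an engineer would, in place of code of your own. Each camera call takes 0.05 s, during which the arm holds its last target.

### The job

First lift the empty flask carrier by its handle and stand it squarely, centred, on the white bench pad. Then close every flask with a stopper from the stand, pushed in until its flange rests on the rim, and stand each stoppered flask upright in a compartment of the carrier, set down and not dropped. Leave the other things on the bench where they are.

Things in the scene. Friction and masses are not known exactly. Their poses are not given: they have to be found in the camera images.
- pad: flat white bench pad, 250 mm (own x) by 220 mm (own y), 3 mm thick, fixed on the black bench; origin at the centre of its underside. It lies on one side of the bench (left or right), the carrier starts on the other.
- carrier: white open tray 230 (own x) by 200 mm (own y), 0.45 kg, walls 36 mm high, 4 mm thick, with a steel handle over its middle. Four compartments, about 91 x 94 mm, centred at own x = +-65.5, y = +-49 mm; their floor is 6 mm above the underside. Between them, under the handle, a 40 mm wide strip along own y holds nothing. Origin at the centre of the underside, z up.
- carrier_handle (a point): middle of the carrier's handle: a level bar along the carrier's own y, 180 mm long, 14 x 14 mm section, centre line 140 mm above the underside, on posts at own y = +-85 mm
- rack: white fixed stand, 62 mm (own x) by 212 mm (own y), 62 mm high, whose top plate has four 32 mm holes in a row along own y (50 mm apart), each with a stopper hanging in it by its flange; origin at the centre of the underside.
- flask0: loose conical glass flask, 120 mm tall, 0.22 kg: base 80 mm across, cone narrowing to 44 mm at a height of 72 mm, then a straight neck, 44 mm outside and 33 mm inside, open at the top; the neck is 46 mm deep inside. Origin at the centre of the base, z up along the neck. Three or four flasks are present (None: absent).
- flask0_mouth (a point): centre of the rim of flask0's neck, 120 mm above its base
- flask1: loose conical glass flask, 120 mm tall, 0.22 kg: base 80 mm across, cone narrowing to 44 mm at a height of 72 mm, then a straight neck, 44 mm outside and 33 mm inside, open at the top; the neck is 46 mm deep inside. Origin at the centre of the base, z up along the neck. Three or four flasks are present (None: absent).
- flask1_mouth (a point): centre of the rim of flask1's neck, 120 mm above its base
- flask2: loose conical glass flask, 120 mm tall, 0.22 kg: base 80 mm across, cone narrowing to 44 mm at a height of 72 mm, then a straight neck, 44 mm outside and 33 mm inside, open at the top; the neck is 46 mm deep inside. Origin at the centre of the base, z up along the neck. Three or four flasks are present (None: absent).
- flask2_mouth (a point): centre of the rim of flask2's neck, 120 mm above its base
- flask3: loose conical glass flask, 120 mm tall, 0.22 kg: base 80 mm across, cone narrowing to 44 mm at a height of 72 mm, then a straight neck, 44 mm outside and 33 mm inside, open at the top; the neck is 46 mm deep inside. Origin at the centre of the base, z up along the neck. Three or four flasks are present (None: absent).
- flask3_mouth (a point): centre of the rim of flask3's neck, 120 mm above its base
- stopper0: loose dark rubber stopper, 61 mm long, 45 g: tapered plug (21 mm across at the tip, 29 mm at its top, 30 mm long), then a flange 40 mm across and 5 mm thick, then a round grip 26 mm across, 26 mm tall. Origin at the plug tip, z along the axis towards the grip. The four are alike and fit any flask; the plug goes in until the flange rests on the rim.
- stopper0_seat (a point): centre of the underside of stopper0's flange, 30 mm above the plug's tip
- stopper1: loose dark rubber stopper, 61 mm long, 45 g: tapered plug (21 mm across at the tip, 29 mm at its top, 30 mm long), then a flange 40 mm across and 5 mm thick, then a round grip 26 mm across, 26 mm tall. Origin at the plug tip, z along the axis towards the grip. The four are alike and fit any flask; the plug goes in until the flange rests on the rim.
- stopper1_seat (a point): centre of the underside of stopper1's flange, 30 mm above the plug's tip
- stopper2: loose dark rubber stopper, 61 mm long, 45 g: tapered plug (21 mm across at the tip, 29 mm at its top, 30 mm long), then a flange 40 mm across and 5 mm thick, then a round grip 26 mm across, 26 mm tall. Origin at the plug tip, z along the axis towards the grip. The four are alike and fit any flask; the plug goes in until the flange rests on the rim.
- stopper2_seat (a point): centre of the underside of stopper2's flange, 30 mm above the plug's tip
- stopper3: loose dark rubber stopper, 61 mm long, 45 g: tapered plug (21 mm across at the tip, 29 mm at its top, 30 mm long), then a flange 40 mm across and 5 mm thick, then a round grip 26 mm across, 26 mm tall. Origin at the plug tip, z along the axis towards the grip. The four are alike and fit any flask; the plug goes in until the flange rests on the rim.
- stopper3_seat (a point): centre of the underside of stopper3's flange, 30 mm above the plug's tip
- amber_bottle: bystander: brown jar with a white cap, 56 mm across, 115 mm tall; origin at the centre of the underside; leave it alone
- white_jar: bystander: white jar with a black cap, 60 mm across, 80 mm tall; origin at the centre of the underside; leave it alone
- beaker: bystander: empty glass beaker, 68 mm across, 80 mm tall; origin at the centre of the underside; leave it alone
- small_box: bystander: cardboard box 60 x 100 x 45 mm; origin at the centre of the underside; leave it alone
Things that resemble listed ones, but are neither listed nor needed, are in the scene too. Leave any orange or purple look-alike of the stopper0 alone.

How it is judged:
By the outcome, as a careful person would: the job done as asked, in the order asked, and still so for the second after the job is handed in, with the robot touching nothing.
Of flask0, flask1, flask2, flask3 only 3 to 4 are there at a start; the rules pass over those that are not, and their reading is None.
At some moment in a run one of flask0, flask1, flask2, flask3 may be knocked a few centimetres aside while the robot is not near it.
It also fails if it takes over 210 s, if anything falls off the work surface, if the arm or the gripper's body presses on something with over 40 N, if the wrist force passes 120 N, or if a joint passes its speed limit or range.

## Working session

There is one attempt and no reset: what is moved stays moved. The work goes in short steps, each a Python script; the robot and the scene stay as the last script left them, time stands still between calls to the robot, and variables do not carry over. Pictures are saved under pics/ and viewed, and the job is handed in when it is done.

```bash
ls; mkdir -p pics; python3 - <<'E'
from bench import *
import cv2
for n in ["scene","top","wrist"]:
    c=capture(n); cv2.imwrite(f"pics/{n}0.png",c["image"]); print(n,c["intrinsics"].tolist(),c["R"].round(3).tolist(),c["t"].round(3).tolist())
print(current_clock(),current_position(),current_orientation())
E
```

```text
pics
scene [[386.62175634447135, 0.0, 257.4920457916771], [0.0, 386.62175634447135, 188.08463647066972], [0.0, 0.0, 1.0]] [[0.024, 1.0, -0.002], [0.71, -0.018, -0.704], [-0.704, 0.015, -0.71]] [-0.03, -0.339, 1.379]
top [[467.1952800349317, 0.0, 255.708628875326], [0.0, 467.1952800349317, 193.47854950328062], [0.0, 0.0, 1.0]] [[0.024, -1.0, 0.004], [-0.984, -0.024, -0.176], [0.176, 0.0, -0.984]] [-0.015, 0.604, 1.279]
wrist [[270.0402936750645, 0.0, 253.29724983625184], [0.0, 270.0402936750645, 188.16709992496334], [0.0, 0.0, 1.0]] [[0.412, 0.911, -0.002], [0.881, -0.398, 0.255], [0.232, -0.107, -0.967]] [-0.599, -0.031, 0.39]
0.15 [0.24700158 0.5461956  0.22198283] [ 8.40280427e-01  5.42151496e-01 -6.68275579e-04  3.35067066e-04]
```

View pics/scene0.png

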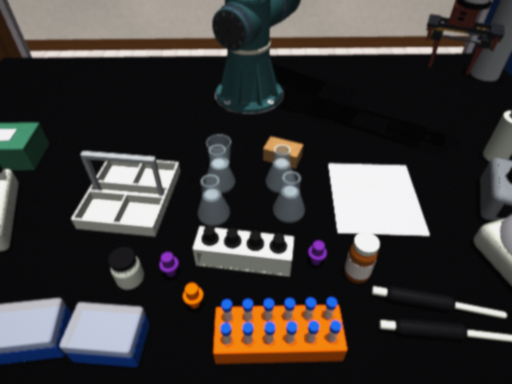

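View pics/top0.png

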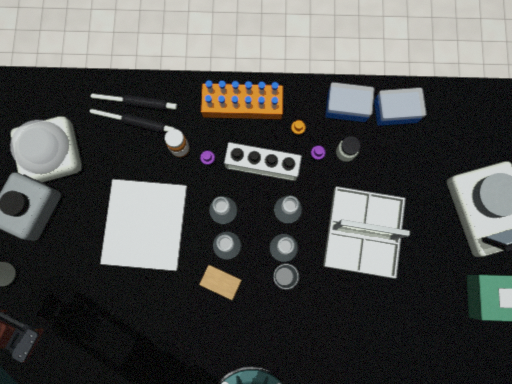

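View pics/wrist0.png

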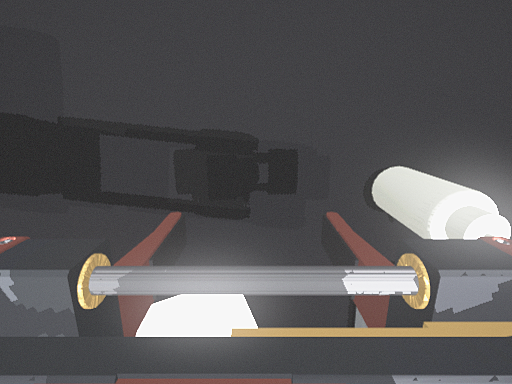

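The top view shows the pad at (145,225) on the +y side and the carrier at (367,232) on the −y side. The rack is at (262,161). Four flasks stand at (223,208), (289,208), (227,244) and (285,247), with the beaker at (286,276). Next I'll measure their positions.

```bash
cat > h.py <<'E'
from bench import *
import numpy as np, cv2
from scipy.spatial.transform import Rotation as Rn
def cloud(c):
    z=c["range_z"]; K=c["intrinsics"]; v,u=np.mgrid[:384,:512]
    P=np.stack([(u-K[0,2])/K[0,0]*z,(v-K[1,2])/K[1,1]*z,z],-1)
    W=(P-c["t"])@c["R"]; W[z<=0]=np.nan
    return W
def onplane(c,uv,h):
    K=c["intrinsics"]; d=c["R"].T@np.array([(uv[0]-K[0,2])/K[0,0],(uv[1]-K[1,2])/K[1,1],1.]); o=-c["R"].T@c["t"]
    return o+d*(h-o[2])/d[2]
def proj(c,X):
    p=c["R"]@np.asarray(X)+c["t"]; q=c["intrinsics"]@p; return q[:2]/q[2]
def down(a):
    """tool down, jaw axis (tool x) at angle a in world"""
    x=np.array([np.cos(a),np.sin(a),0]); z=np.array([0,0,-1.]); return Rn.from_matrix(np.stack([x,np.cross(z,x),z],1)).as_quat()
def rect(pts):
    return cv2.minAreaRect((pts[:,:2]*1000).astype(np.float32))
E
python3 - <<'E'
from h import *
np.set_printoptions(precision=4,suppress=True)
for n in ["top","scene"]:
    c=capture(n); W=cloud(c); I=c["image"].astype(int)
    print(n)
    white=(I.min(-1)>120)
    for name,zl,zh in [("pad",-.006,.009),("carrier",.03,.045),("carrier",.125,.16),("rack",.052,.068)]:
        for s in silhouettes(n,name)[:2]:
            m=s["region"]&(W[...,2]>zl)&(W[...,2]<zh)
            if m.sum()<10: print(name,'few');continue
            p=W[m]; print(name,round(s["conf"],2),m.sum(),rect(p),np.median(p[:,2]),s["xy"])
    for q in ["flask0","flask0_mouth","stopper0","beaker","amber_bottle","white_jar","small_box"]:
        h={"flask0_mouth":.12,"stopper0":.09}.get(q,.04)
        for s in spot_in(n,q): print(q,round(s["conf"],2),np.array(s["xy"]),onplane(c,s["xy"],h))
E
```

```text
top
pad 0.93 6293 ((515.4345092773438, 326.91680908203125), (222.67242431640625, 252.10951232910156), 86.97787475585938) 0.0020893966617010354 [144.9, 223.9]
pad few
carrier 0.75 688 ((505.57452392578125, -313.8846130371094), (201.15245056152344, 230.1187286376953), 81.82145690917969) 0.03511132193293086 [365.0, 232.1]
carrier 0.31 89 ((561.8447875976562, -91.49752044677734), (67.25175476074219, 58.972660064697266), 61.73771667480469) 0.03714736980623224 [286.5, 212.6]
carrier 0.75 399 ((505.6399230957031, -311.4244689941406), (176.7492218017578, 15.299066543579102), 81.88932800292969) 0.1461479679593963 [365.0, 232.1]
carrier few
rack 0.71 77 ((561.09619140625, -91.43775177001953), (55.78380584716797, 41.25475311279297), 64.96379852294922) 0.060433543204341765 [284.9, 206.5]
rack 0.63 1015 ((703.5807495117188, -16.32611846923828), (211.2509002685547, 64.14826202392578), 80.86784362792969) 0.06152821453724957 [258.3, 164.0]
flask0 0.97 [223.6 209.9] [0.5565 0.0903 0.04  ]
flask0 0.94 [225.4 247.2] [0.4504 0.0814 0.04  ]
flask0 0.88 [286.5 209.7] [ 0.5615 -0.0897  0.04  ]
flask0_mouth
[... 1965 characters left out ...]
 0.09  ]
stopper0 0.72 [167.6 263.5] [ 0.7731 -0.1665  0.09  ]
stopper0 0.7 [207.2 233.2] [ 0.699  -0.0929  0.09  ]
stopper0 0.68 [316.4 251.8] [0.7525 0.1328 0.09  ]
stopper0 0.66 [254.5 242.4] [0.7256 0.0072 0.09  ]
stopper0 0.6 [191.2 293.3] [ 0.8402 -0.1132  0.09  ]
stopper0 0.4 [221.7 142. ] [ 0.3898 -0.0749  0.09  ]
beaker 0.67 [222. 140.] [ 0.3174 -0.0804  0.04  ]
beaker 0.55 [211.7 203.7] [ 0.5682 -0.0954  0.04  ]
amber_bottle 0.86 [362.4 258.3] [0.7366 0.24   0.04  ]
amber_bottle 0.47 [277.7 167.8] [0.4416 0.0745 0.04  ]
amber_bottle 0.26 [214.3 205.3] [ 0.5737 -0.0887  0.04  ]
white_jar 0.87 [126.  268.8] [ 0.7505 -0.2657  0.04  ]
small_box 0.88 [285.8 144. ] [0.3407 0.1039 0.04  ]
```

```bash
cat >> h.py <<'E'
from scipy.optimize import least_squares
def discs(zl,zh,r,near=None,cams=("top","scene"),imgs=None,rmax=0.035):
    """cluster cloud points in a height band; circle centre fits"""
    out={}
    for n in cams:
        c=capture(n) if imgs is None else imgs[n]
        W=cloud(c); m=(W[...,2]>zl)&(W[...,2]<zh)&(W[...,0]>.2)&(W[...,0]<.95)&(abs(W[...,1])<.6)
        k,lab,st,ce=cv2.connectedComponentsWithStats(cv2.dilate(m.astype(np.uint8),np.ones((3,3),np.uint8)))
        for i in range(1,k):
            p=W[m&(lab==i)]
            if len(p)<8: continue
            lo,hi=p[:,:2].min(0),p[:,:2].max(0)
            if max(hi-lo)>2*rmax: continue
            out.setdefault(n,[]).append((((lo+hi)/2).round(4).tolist(),(hi-lo).round(3).tolist(),len(p),round(float(np.median(p[:,2])),4)))
    return out
E
python3 - <<'E'
from h import *
np.set_printoptions(precision=4,suppress=True)
c=capture("top")
s=silhouettes("top","pad")[0]["region"]&(c["image"].min(-1)>120)
v,u=np.nonzero(s); p=np.array([onplane(c,(a,b),.003) for a,b in zip(u,v)])
print(rect(p))
c=capture("scene")
s=silhouettes("scene","pad")[0]["region"]&(c["image"].min(-1)>120)
v,u=np.nonzero(s); p=np.array([onplane(c,(a,b),.003) for a,b in zip(u,v)])
print(rect(p))
for a,b in [(.108,.13),(.083,.105)]:
  for n,l in discs(a,b,.02).items():
    print(n); [print(x) for x in l]
for p in [(.5057,-.3138,.3),(.5145,.327,.3)]:
  for a in (-8.2,-3,-8.2+180,177):
    print(p,a,inverse_kinematics(list(p),down(np.radians(a))))
E
```

```text
((515.112548828125, 325.0972900390625), (221.49362182617188, 249.99310302734375), 86.47547149658203)
((519.3296508789062, 324.95849609375), (222.18516540527344, 250.11512756347656), 86.30923461914062)
top
([0.7455, 0.232], [0.05, 0.048], 249, 0.1143)
([0.5669, -0.0939], [0.041, 0.043], 108, 0.1183)
([0.5603, 0.0954], [0.041, 0.043], 102, 0.1186)
([0.5163, -0.2283], [0.013, 0.009], 11, 0.1219)
([0.4581, 0.0807], [0.04, 0.043], 102, 0.1185)
([0.4554, -0.083], [0.043, 0.04], 101, 0.1189)
scene
([0.4572, -0.0821], [0.046, 0.041], 147, 0.1166)
([0.4602, 0.0816], [0.044, 0.041], 147, 0.1154)
([0.4955, -0.3974], [0.015, 0.013], 47, 0.1187)
([0.519, -0.2294], [0.015, 0.012], 47, 0.1191)
([0.5628, 0.0954], [0.044, 0.042], 173, 0.1161)
([0.5689, -0.093], [0.044, 0.042], 181, 0.1163)
([0.7476, 0.2319], [0.049, 0.05], 407, 0.1126)
top
([0.9119, 0.1439], [0.02, 0.018], 43, 0.0995)
([0.9124, 0.1053], [0.02, 0.015], 43, 0.0998)
([0.9126, 0.0668], [0.02, 0.017], 43, 0.1007)
([0.9112, 0.0293], [0.017, 0.017], 46, 0.1008)
([0.9121, -0.008], [0.02, 0.017], 45, 0.1007)
([0.9126, -0.0457], [0.021, 0.018]
[... 2149 characters left out ...]
141, 0.1435], [0.019, 0.019], 132, 0.0995)
([0.9138, -0.0462], [0.019, 0.019], 133, 0.1)
(0.5057, -0.3138, 0.3) -8.2 [-0.6714  0.2936  1.4136 -0.      1.4344 -0.5283]
(0.5057, -0.3138, 0.3) -3 [-0.6714  0.2936  1.4136 -0.      1.4344 -0.619 ]
(0.5057, -0.3138, 0.3) 171.8 [-0.6714  0.2936  1.4136 -0.      1.4344  2.6133]
(0.5057, -0.3138, 0.3) 177 [-0.6714  0.2936  1.4136 -0.      1.4344  2.5225]
(0.5145, 0.327, 0.3) -8.2 [ 0.4529  0.3157  1.3817 -0.      1.4442  0.596 ]
(0.5145, 0.327, 0.3) -3 [ 0.4529  0.3157  1.3817 -0.      1.4442  0.5053]
(0.5145, 0.327, 0.3) 171.8 [ 0.4529  0.3157  1.3817 -0.      1.4442 -2.5456]
(0.5145, 0.327, 0.3) 177 [ 0.4529  0.3157  1.3817 -0.      1.4442 -2.6363]
```

```bash
python3 - <<'E'
from h import *
q=down(np.radians(-8.2))
move_ptp([.506,-.3137,.24],q)
servo_line([.506,-.3137,.121],rate=.12)
move_gripper(0.0); print(current_finger_gap(),current_force())
servo_line([.506,-.3137,.30],rate=.15); print(current_force(),current_finger_gap(),current_clock())
c=capture("scene"); cv2.imwrite("pics/s1.png",c["image"])
E
```

```text
0.01340518719444394 [-2.29915219  0.35950604  1.96787915]
[ 0.12812968  0.23931553 -5.6239109 ] 0.013537357171369621 8.5
```

View pics/s1.png

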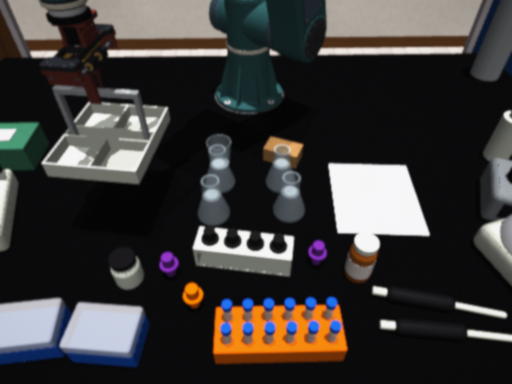

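The carrier hangs level at (110,145) in the scene view, and the bench is otherwise unchanged. I'll carry it across to the pad.

```bash
python3 - <<'E'
from h import *
q=down(np.radians(-3.6))
servo_line([.516,.3255,.30],q,rate=.25)
servo_line([.516,.3255,.16],rate=.12)
c=capture("top"); cv2.imwrite("pics/t2.png",c["image"])
print(servo_line([.516,.3255,.119],rate=.04,contact_N=3),current_position(),current_force(),current_clock())
E
```

```text
True [0.51564574 0.32525993 0.12370764] [0.0642383  0.93755928 4.2763965 ] 13.4583
```

View pics/t2.png

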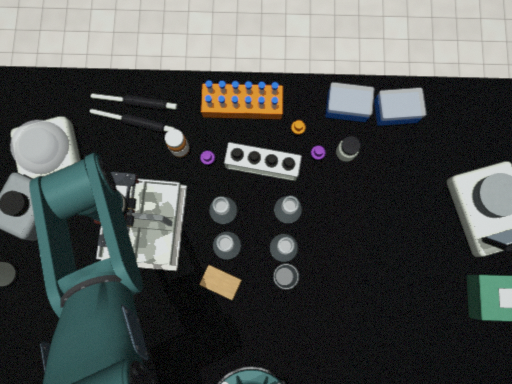

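The carrier has touched down on the pad at about (150,225), as planned. I'll release it, move clear and check that it is centred.

```bash
cat >> h.py <<'E'
def carrier_check():
    for n in ("top","scene"):
        c=capture(n); W=cloud(c); 
        box=(W[...,0]>.36)&(W[...,0]<.67)&(W[...,1]>.17)&(W[...,1]<.48)
        p=W[box&(W[...,2]>.032)&(W[...,2]<.047)]; print(n,"walls",len(p),rect(p),np.median(p[:,2]))
        m=box&(c["image"].min(-1)>110)&(W[...,2]<.009)&(W[...,2]>-.004); 
        p=W[m]; print("pad",len(p),rect(p) if len(p)>10 else '')
        for s in silhouettes(n,"pad")[:1]: print("padsil",rect(W[s["region"]&np.isfinite(W[...,2])]))
E
python3 - <<'E'
from h import *
move_gripper(.05)
servo_line([.516,.3255,.26],rate=.2)
move_ptp([.60,0,.26],down(np.radians(-9.2)))
c=capture("top"); cv2.imwrite("pics/t3.png",c["image"])
carrier_check()
print(current_clock())
E
```

```text
top walls 777 ((517.3414916992188, 324.5596618652344), (202.20314025878906, 230.4646453857422), 86.43228912353516) 0.037939287763166414
pad 3129 ((515.7208251953125, 326.33514404296875), (224.52708435058594, 251.7037353515625), 86.35359954833984)
padsil ((458.25555419921875, 270.9061584472656), (164.62864685058594, 321.4202880859375), 44.95559310913086)
scene walls 981 ((517.9461669921875, 324.4281921386719), (201.0711212158203, 233.3970184326172), 86.27679443359375) 0.035703586260707805
pad 3118 ((517.3073120117188, 331.6383972167969), (234.88140869140625, 292.3800354003906), 86.29972076416016)
padsil ((518.2366943359375, 326.2562255859375), (220.0438690185547, 248.7506866455078), 86.3252182006836)
16.55
```

View pics/t3.png

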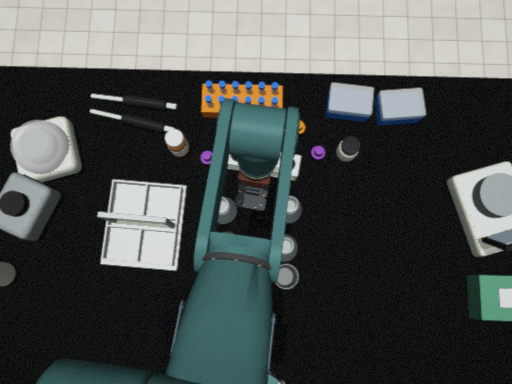

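The carrier is centred to about 2 mm and square to about 0.1°, with its centre near (0.5175, 0.3245). Next is the first stopper.

```bash
cat >> h.py <<'E'
AR=np.radians(-9.2); AC=np.radians(-3.65); CC=np.array([.5175,.3245])
STOP=[(.7157,.0578),(.7077,.0073),(.700,-.0412),(.692,-.0903)]
def comp(sx,sy):
    c,s=np.cos(AC),np.sin(AC); return CC+np.array([[c,-s],[s,c]])@np.array([sx*.0655,sy*.049])
def flasks():
    """open flask rims, averaged per camera; excl. carrier and amber bottle"""
    d=discs(.108,.13,.02); P=[]
    for n,l in d.items():
        for ce,sz,k,z in l:
            if min(sz)<.034 or max(sz)>.0475 or ce[1]>.17: continue
            P.append((n,np.array(ce)))
    res=[]
    for n,p in P:
        for r in res:
            if np.linalg.norm(r[0][1]-p)<.012: r.append((n,p)); break
        else: res.append([(n,p)])
    out=[]
    for r in res:
        # scene reads about 2 mm farther in x than top; bring a lone view to the mean
        if len(r)==1: out.append((r[0][1]+np.array([.001 if r[0][0]=="top" else -.001,0]),r[0][0]))
        else: out.append((np.mean([p for _,p in r],0),"both"))
    return out
def pick_stopper(i):
    x,y=STOP[i]; q=down(AR)
    move_ptp([x,y,.15],q); move_gripper(.05)
    hit=servo_line([x,y,.070],rate=.12,contact_N=8)
    move_gripper(0.0); print("stopper grip",hit,current_finger_gap(),current_position().round(4))
    servo_line([x,y,.20],rate=.2); print("gap",current_finger_gap())
E
python3 - <<'E'
from h import *
for p,n in flasks(): print(p.round(4),n)
pick_stopper(0)
for p,n in flasks(): print(p.round(4),n)
c=capture("scene"); cv2.imwrite("pics/s4.png",c["image"])
c=capture("wrist"); cv2.imwrite("pics/w4.png",c["image"]);print(current_clock())
E
```

```text
[ 0.457  -0.0822] scene
[0.4594 0.0813] scene
[0.5618 0.0955] scene
[ 0.5685 -0.0931] scene
stopper grip False 0.025023977354787022 [0.716  0.0578 0.0706]
gap 0.024755888271508594
[ 0.5682 -0.0933] both
[ 0.4566 -0.0826] both
19.9083
```

View pics/s4.png

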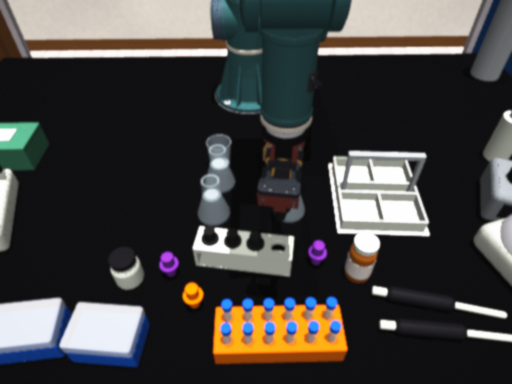

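View pics/w4.png

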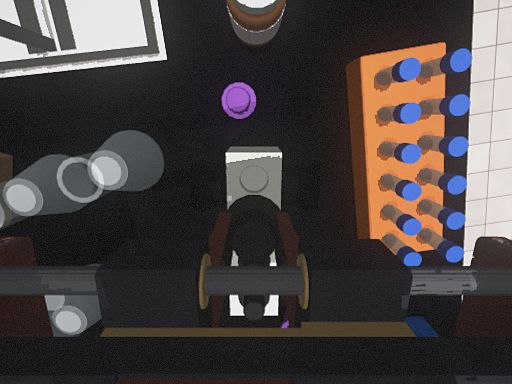

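The stopper is held in the gripper, and its rack hole is empty at (279,247). The arm hides flasks B and C from both fixed cameras, but the wrist view shows them, so I'll measure from that too.

```bash
cat >> h.py <<'E'
def near(xy,rad=.07,cams=("top","scene","wrist")):
    d=discs(.108,.13,.02,cams=cams); out=[]
    for n,l in d.items():
        for ce,sz,k,z in l:
            ce=np.array(ce)
            if min(sz)<.030 or max(sz)>.055: continue
            if np.linalg.norm(ce-xy)<rad: out.append((n,ce,sz,k,z))
    return out
E
python3 - <<'E'
from h import *
move_ptp([.62,.0,.24],down(AR))
for p in [(.5618,.0954),(.4592,.081),(.568,-.0933),(.4568,-.0824)]:
    print(p)
    for o in near(np.array(p)): print("  ",o)
print(current_clock())
E
```

```text
(0.5618, 0.0954)
   ('scene', array([0.5627, 0.0956]), [0.042, 0.042], 174, 0.116)
   ('wrist', array([0.5605, 0.0968]), [0.044, 0.043], 874, 0.1192)
(0.4592, 0.081)
   ('scene', array([0.4609, 0.0815]), [0.044, 0.041], 145, 0.1158)
   ('wrist', array([0.4585, 0.082 ]), [0.043, 0.043], 1050, 0.1186)
(0.568, -0.0933)
   ('top', array([ 0.5667, -0.0982]), [0.043, 0.035], 76, 0.1185)
   ('scene', array([ 0.569, -0.093]), [0.044, 0.042], 182, 0.1165)
(0.4568, -0.0824)
   ('top', array([ 0.4553, -0.0871]), [0.043, 0.032], 75, 0.1186)
   ('scene', array([ 0.4577, -0.0822]), [0.044, 0.041], 149, 0.116)
21.05
```

```bash
cat >> h.py <<'E'
def insert(xy):
    x,y=xy; q=down(AC)
    move_ptp([x,y,.20],q)
    servo_line([x,y,.168],rate=.12)
    hit=servo_line([x,y,.122],rate=.04,contact_N=8)
    print("insert",hit,current_position().round(4),(current_force()).round(2),current_finger_gap())
E
python3 - <<'E'
from h import *
insert((.5612,.0958))
c=capture("scene"); cv2.imwrite("pics/s5.png",c["image"][100:300,150:400].repeat(3,0).repeat(3,1))
print(current_clock())
E
```

```text
insert True [0.5609 0.0958 0.1281] [-0.95 -0.14  4.88] 0.025354442863051246
22.9833
```

View pics/s5.png

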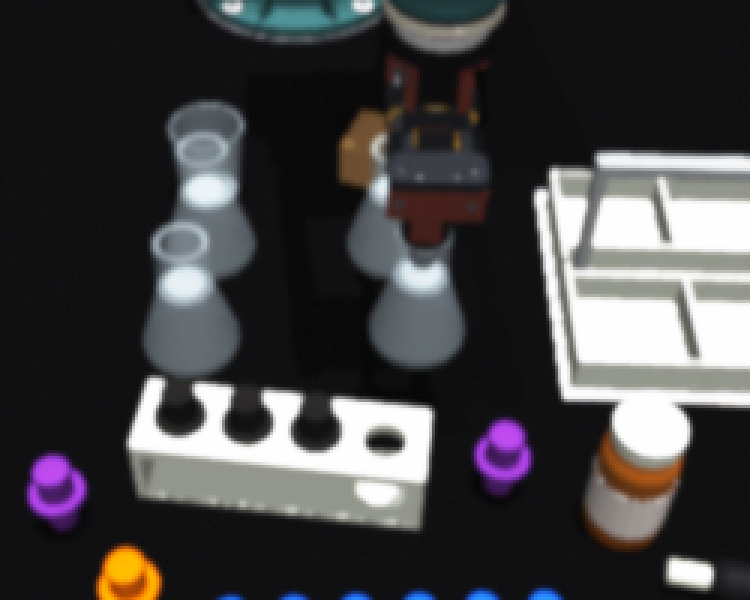

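The stopper is seated: contact came at TCP z = 0.1281, against 0.128 expected. I'll regrip on the neck and carry the flask to the carrier.

```bash
cat >> h.py <<'E'
def grab_flask():
    x,y,_=current_position()
    move_gripper(.072)
    hit=servo_line([x,y,.080],rate=.1,contact_N=6)
    move_gripper(0.0); print("neck",hit,current_finger_gap(),current_position().round(4))
    f0=current_force(); servo_line([x,y,.265],rate=.18); print("dF",(current_force()-f0).round(2),current_finger_gap())
def place(sx,sy):
    x,y=comp(sx,sy); q=down(AC)
    servo_line([x,y,.265],q,rate=.25)
    servo_line([x,y,.105],rate=.15)
    hit=servo_line([x,y,.084],rate=.03,contact_N=2.5)
    print("set",hit,current_position().round(4),np.array([x,y]).round(4),current_force().round(2))
E
python3 - <<'E'
from h import *
grab_flask()
place(1,1)
c=capture("scene"); cv2.imwrite("pics/s6.png",c["image"][100:300,250:500].repeat(3,0).repeat(3,1))
print(current_clock())
E
```

```text
neck False 0.04384987526184486 [0.5608 0.0958 0.0803]
dF [ 0.54  0.56 -5.75] 0.04394760645333516
set True [0.5853 0.3691 0.0888] [0.586  0.3692] [-0.78 -1.03  3.26]
29.2667
```

View pics/s6.png

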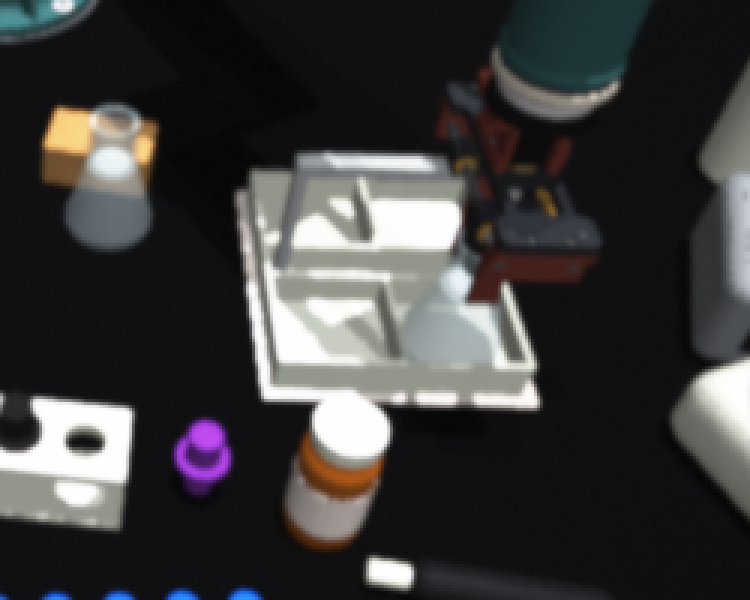

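The flask stands in its compartment, with its base on the floor (TCP z 0.0888, 0.089 expected). I'll release it and do the next one.

```bash
cat >> h.py <<'E'
def release():
    x,y,_=current_position()
    move_gripper(.064); servo_line([x,y,.265],rate=.2)
def cycle(i,xy0,sx,sy):
    pick_stopper(i)
    move_ptp([.62,.0,.24],down(AR))
    o=near(np.array(xy0))
    for k in o: print("  ",k)
    s=[k[1]-np.array([.001,0]) for k in o if k[0]=="scene"]
    t=[k[1]+np.array([.001,-.0005]) for k in o if k[0]=="wrist" or (k[0]=="top" and min(k[2])>.039)]
    est=s+t
    xy=np.mean(est,0); sp=max(np.linalg.norm(e-xy) for e in est)
    print("flask at",xy.round(4),"spread",round(sp,4))
    if sp>.004: raise SystemExit("ambiguous")
    insert(xy)
E
python3 - <<'E'
from h import *
release()
cycle(1,(.4592,.081),1,-1)
print(current_clock())
E
```

```text
stopper grip False 0.0249711352857051 [0.7079 0.0073 0.0706]
gap 0.025266634090602976
   ('scene', array([0.4238, 0.0995]), [0.043, 0.042], 135, 0.1157)
   ('wrist', array([0.4216, 0.0998]), [0.044, 0.043], 1190, 0.1184)
flask at [0.4227 0.0994] spread 0.0001
insert True [0.4216 0.0992 0.1282] [ 0.03 -0.02  2.15] 0.02509326283642329
37.7417
```

Flask C had been knocked about 40 mm. The fresh look caught that, and the stopper seated at z = 0.1282. I'll carry it over.

```bash
python3 - <<'E'
from h import *
grab_flask()
place(1,-1)
release()
c=capture("scene"); cv2.imwrite("pics/s7.png",c["image"])
cycle(2,(.4568,-.0824),-1,1)
print(current_clock())
E
```

```text
neck False 0.04473183500207564 [0.4214 0.0993 0.0802]
dF [ 0.83  0.91 -7.39] 0.0443962692156012
set True [0.5791 0.2715 0.0886] [0.5797 0.2714] [-0.27  0.53  3.54]
stopper grip False 0.0251792223969046 [ 0.7002 -0.0412  0.0706]
gap 0.02548775950173938
   ('top', array([ 0.4552, -0.087 ]), [0.043, 0.032], 76, 0.119)
   ('scene', array([ 0.458 , -0.0822]), [0.045, 0.041], 147, 0.116)
flask at [ 0.457  -0.0822] spread 0.0
insert True [ 0.4562 -0.0822  0.1282] [-0.41 -1.47  1.88] 0.025209556116457577
52.0667
```

View pics/s7.png

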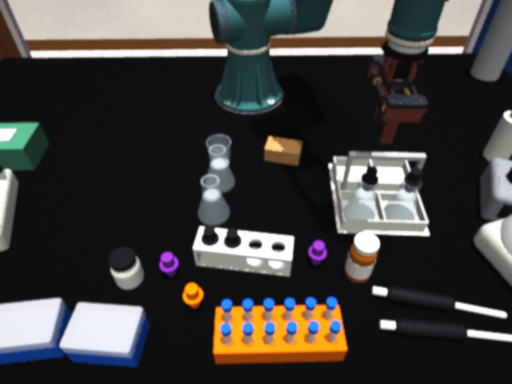

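Two stoppered flasks stand in the carrier, with stopper tops at (371,172) and (413,178). The third is stoppered at z = 0.1282. The beaker is close behind flask D in x, so I'll turn the jaws to the y direction before going down around its neck.

```bash
python3 - <<'E'
from h import *
print(discs(.06,.085,.034,rmax=.06,cams=("scene",)).get("scene"))
x,y,z=current_position()
for a in (90,-90,60,-60):
    print(a,inverse_kinematics([x,y,.08],down(AC+np.radians(a))))
E
```

```text
[([0.3748, -0.0613], [0.053, 0.016], 62, 0.0719), ([0.3802, -0.1143], [0.038, 0.01], 20, 0.0749), ([0.4674, -0.0833], [0.029, 0.047], 149, 0.07), ([0.5137, 0.2391], [0.017, 0.01], 41, 0.0724), ([0.5726, 0.586], [0.091, 0.028], 333, 0.0753), ([0.5795, -0.0925], [0.03, 0.048], 173, 0.0696), ([0.5901, 0.2687], [0.041, 0.052], 216, 0.0712), ([0.595, 0.3659], [0.04, 0.048], 218, 0.0709), ([0.7046, 0.5507], [0.106, 0.059], 497, 0.0661), ([0.7151, 0.1458], [0.018, 0.019], 21, 0.0607), ([0.7484, -0.2669], [0.053, 0.053], 556, 0.0787), ([0.7559, 0.2312], [0.04, 0.055], 241, 0.073), ([0.738, -0.1787], [0.023, 0.022], 32, 0.0606), ([0.8124, -0.1195], [0.024, 0.023], 50, 0.0606), ([0.8803, -0.4131], [0.094, 0.12], 2725, 0.0742), ([0.8736, 0.1052], [0.009, 0.015], 53, 0.0712), ([0.8733, 0.1434], [0.01, 0.016], 53, 0.0705), ([0.874, 0.0295], [0.008, 0.015], 51, 0.0715), ([0.874, 0.0675], [0.009, 0.016], 49, 0.0711), ([0.8742, -0.0464], [0.007, 0.016], 51, 0.0717), ([0.8757, -0.0086], [0.004, 0.013], 48, 0.0715), ([0.9165, 0.1049], [0.011, 0.015], 48, 0.0726), ([0.9168, 0.1423], [0.011, 0.014], 50, 0.0714), ([0.9187, -0.008], [0.006, 0.014], 52, 0.072), ([0.9188, 0.0298], [0.007, 0.016], 49, 0.0704), ([0.918, 0.0672], [0.008, 0.015], 49, 0.0703), ([0.9174, -0.0463], [0.008, 0.016], 48, 0.0725)]
90 [-3.27373495e-01  3.61517307e-01  1.95555700e+00 -4.44089210e-16
  8.24518352e-01 -1.83446530e+00]
-90 [-3.27373495e-01  3.61517307e-01  1.95555700e+00 -4.44089210e-16
  8.24518352e-01  1.30712735e+00]
60 [-3.27373495e-01  3.61517307e-01  1.95555700e+00 -4.44089210e-16
  8.24518352e-01 -1.31086653e+00]
-60 [-3.27373495e-01  3.61517307e-01  1.95555700e+00 -4.44089210e-16
  8.24518352e-01  7.83528574e-01]
```

```bash
python3 - <<'E'
from h import *
move_gripper(.072)
x,y,_=current_position()
servo_line([x,y,.165],rate=.15)
move_ptp([x,y,.166],down(AC-np.pi/2))
grab_flask()
place(-1,1)
print(current_orientation())
release()
c=capture("scene"); cv2.imwrite("pics/s8.png",c["image"])
cycle(3,(.5682,-.0932),-1,-1)
print(current_clock())
E
```

```text
neck False 0.04264031687463502 [ 0.4557 -0.0819  0.0802]
dF [ 0.52  0.15 -4.88] 0.042999794857385365
set True [0.4553 0.3776 0.0889] [0.4553 0.3776] [-0.38 -0.86  2.39]
[ 9.99489980e-01 -3.19339711e-02 -1.18556577e-05 -1.70962930e-05]
stopper grip False 0.025544210929170873 [ 0.6922 -0.0904  0.0706]
gap 0.025222047936516966
   ('top', array([ 0.5668, -0.0981]), [0.042, 0.034], 76, 0.1181)
   ('scene', array([ 0.5696, -0.0931]), [0.043, 0.042], 179, 0.1163)
flask at [ 0.5686 -0.0931] spread 0.0
insert True [ 0.5677 -0.093   0.1282] [-0.57 -0.14  3.56] 0.025251917241894257
70.2
```

View pics/s8.png

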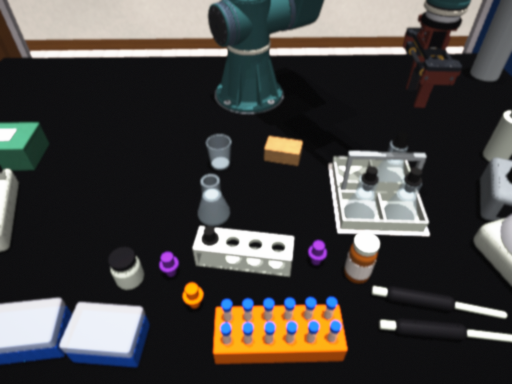

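In this view the third flask in the carrier is behind the handle at about (397,150), so I can't see its stopper clearly. I'll place the last flask and then check all four.

```bash
python3 - <<'E'
from h import *
grab_flask()
place(-1,-1)
release()
move_ptp([.50,-.10,.35],down(AR))
for n in ("scene","top"):
    c=capture(n); cv2.imwrite(f"pics/{n}9.png",c["image"])
    im=c["image"][120:260,310:450] if n=="scene" else c["image"][160:290,80:210]
    cv2.imwrite(f"pics/{n}9z.png",cv2.resize(np.clip(im.astype(float)*1.5,0,255).astype(np.uint8),None,fx=4,fy=4))
carrier_check()
for a,b in [(.125,.135),(.15,.17)]:
  for n,l in discs(a,b,.02).items():
    for k in l:
        if k[0][1]>.2 and k[0][0]<.66: print(a,n,k)
for sx in (1,-1):
  for sy in (1,-1): print(comp(sx,sy))
print(current_clock())
E
```

```text
neck False 0.04303524920702978 [ 0.5676 -0.093   0.0802]
dF [ 1.77  0.19 -5.88] 0.04308138861092706
set True [0.4484 0.2796 0.0885] [0.449  0.2798] [-0.24 -0.49  2.69]
top walls 1154 ((517.3850708007812, 324.5052795410156), (202.64602661132812, 230.47012329101562), 86.39166259765625) 0.038329916583330605
pad 1502 ((515.7745971679688, 325.9066467285156), (223.6217041015625, 251.75506591796875), 86.4964370727539)
padsil ((448.65655517578125, 273.5556640625), (150.31362915039062, 295.5291748046875), 42.351261138916016)
scene walls 1327 ((517.2252197265625, 325.056884765625), (202.0343017578125, 235.14703369140625), 86.28885650634766) 0.03662020232789128
pad 1091 ((513.9802856445312, 332.4547119140625), (235.3029327392578, 293.0131530761719), 86.6257095336914)
padsil ((565.8202514648438, 264.8988037109375), (321.68719482421875, 166.02456665039062), 38.90119552612305)
0.125 top ([0.5866, 0.3682], [0.041, 0.041], 86, 0.1312)
0.125 top ([0.5809, 0.2708], [0.041, 0.041], 96, 0.1311)
0.125 top ([0.4569, 0.3736], [0.042, 0.042], 107, 0.1317)
0.125 top ([0.4497, 0.2775], [0.039, 0.042], 86, 0.1
[... 215 characters left out ...]
0.005, 0.011], 17, 0.1314)
0.125 scene ([0.5828, 0.2707], [0.04, 0.042], 136, 0.1309)
0.125 scene ([0.5904, 0.3675], [0.038, 0.041], 133, 0.1308)
0.15 top ([0.587, 0.3675], [0.025, 0.025], 83, 0.1593)
0.15 top ([0.5811, 0.2704], [0.024, 0.024], 82, 0.1588)
0.15 top ([0.4557, 0.3755], [0.023, 0.024], 85, 0.1585)
0.15 top ([0.4504, 0.2781], [0.023, 0.024], 84, 0.159)
0.15 scene ([0.4528, 0.2789], [0.026, 0.025], 75, 0.1568)
0.15 scene ([0.4581, 0.3762], [0.028, 0.025], 78, 0.1565)
0.15 scene ([0.5842, 0.2714], [0.024, 0.024], 94, 0.1571)
0.15 scene ([0.5902, 0.3676], [0.025, 0.024], 94, 0.157)
[0.58598655 0.36923078]
[0.57974773 0.27142957]
[0.45525227 0.37757043]
[0.44901345 0.27976922]
80.45
```

View pics/top9z.png

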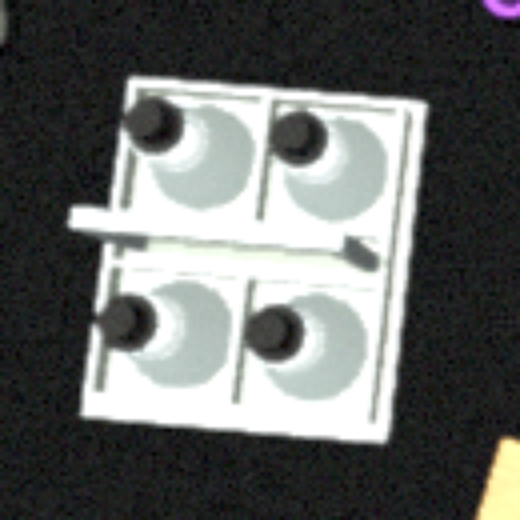

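View pics/scene9z.png

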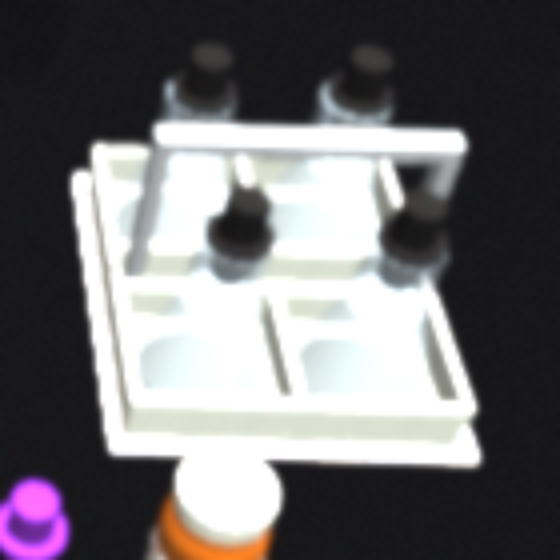

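View pics/top9.png

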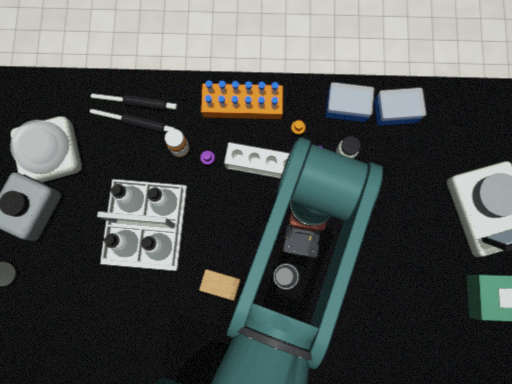

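From above, all four flasks are stoppered and each stands in its own compartment. Flange and grip centres at (−x,+y) differ by about 2 mm, which could mean a slightly tilted stopper. I'll take a closer look with the wrist camera.

```bash
python3 - <<'E'
from h import *
np.set_printoptions(precision=3,suppress=True)
def tilt(c,n):
    W=cloud(c)
    for sx in (1,-1):
        for sy in (1,-1):
            ce=comp(sx,sy); d=np.hypot(W[...,0]-ce[0],W[...,1]-ce[1])
            m=(d<.034)&(W[...,2]>.150)&(W[...,2]<.17); p=W[m]
            if len(p)<20: print(n,sx,sy,'few top');continue
            t=(p[:,:2].min(0)+p[:,:2].max(0))/2; tz=np.median(p[:,2])
            m=(d<.034)&(W[...,2]>.126)&(W[...,2]<.142); p=W[m]
            r=np.hypot(*(p[:,:2]-t).T); p=p[(r>.0145)&(r<.026)]
            A=np.c_[p[:,:2]-t,np.ones(len(p))]; s=np.linalg.lstsq(A,p[:,2],rcond=None)[0]
            f=(p[:,:2].min(0)+p[:,:2].max(0))/2
            print(n,sx,sy,"top",t,round(tz,4),"flange",f,"z",round(s[2],4),"slope deg",np.degrees(s[:2]),len(p))
for n in ("top","scene"): tilt(capture(n),n)
move_ptp([.42,.20,.36],down(AC+np.pi/2)); 
c=capture("wrist"); tilt(c,"wrist"); cv2.imwrite("pics/w10.png",c["image"]); print(current_clock())
E
```

```text
top 1 1 top [0.587 0.367] 0.1587 flange [0.586 0.368] z 0.1326 slope deg [3.191 3.095] 90
top 1 -1 top [0.581 0.271] 0.159 flange [0.581 0.271] z 0.132 slope deg [2.379 0.269] 93
top -1 1 top [0.456 0.376] 0.1591 flange [0.457 0.375] z 0.1324 slope deg [-0.16   3.655] 86
top -1 -1 top [0.451 0.278] 0.1584 flange [0.45  0.278] z 0.132 slope deg [3.615 0.854] 94
scene 1 1 top [0.59  0.367] 0.1568 flange [0.59  0.368] z 0.1307 slope deg [-1.376  2.984] 85
scene 1 -1 top [0.584 0.272] 0.1569 flange [0.585 0.271] z 0.1308 slope deg [-3.398  2.1  ] 90
scene -1 1 top [0.458 0.377] 0.1565 flange [0.461 0.375] z 0.1309 slope deg [-4.853  2.256] 75
scene -1 -1 top [0.452 0.278] 0.1571 flange [0.454 0.278] z 0.131 slope deg [-5.106  3.389] 74
wrist 1 1 few top
wrist 1 -1 top [0.571 0.27 ] 0.1561 flange [0.578 0.256] z 0.1407 slope deg [ 4.868 40.951] 45
wrist -1 1 top [0.455 0.378] 0.1594 flange [0.455 0.376] z 0.1326 slope deg [1.576 6.431] 305
wrist -1 -1 top [0.45  0.281] 0.1595 flange [0.449 0.28 ] z 0.1328 slope deg [5.551 2.722] 301
81.7833
```

View pics/w10.png

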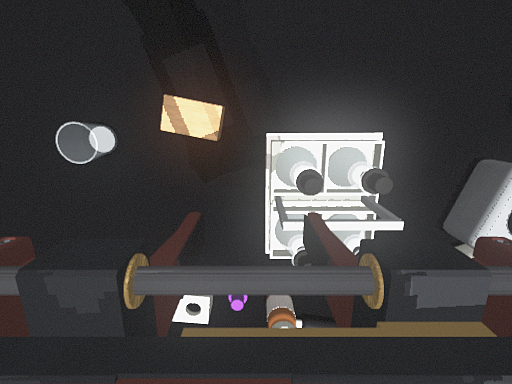

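```bash
python3 - <<'E'
from h import *
np.set_printoptions(precision=2,suppress=True)
move_ptp([.60,.0,.36],down(AR))
for n in ("top","scene"):
    acc={}
    for k in range(8):
        W=cloud(capture(n))
        for sx in (1,-1):
            for sy in (1,-1):
                ce=comp(sx,sy); d=np.hypot(W[...,0]-ce[0],W[...,1]-ce[1])
                p=W[(d<.034)&(W[...,2]>.150)&(W[...,2]<.17)]
                t=(p[:,:2].min(0)+p[:,:2].max(0))/2; p=p[np.hypot(*(p[:,:2]-t).T)<.009]
                s=np.linalg.lstsq(np.c_[p[:,:2]-t,np.ones(len(p))],p[:,2],rcond=None)[0]
                acc.setdefault((sx,sy),[]).append(np.r_[np.degrees(s[:2]),s[2]*1000])
    for k,v in acc.items(): print(n,k,np.mean(v,0),np.std(v,0)/8**.5)
for q,h in [("beaker",.04),("small_box",.04),("white_jar",.04),("amber_bottle",.04)]:
    c=capture("scene"); print(q,[onplane(c,s["xy"],h).round(3)[:2] for s in spot_in("scene",q)[:1]])
print(current_clock())
E
```

```text
top (1, 1) [  3.72   1.02 159.23] [1.4  1.54 0.12]
top (1, -1) [ -3.35   0.8  159.26] [1.24 1.05 0.08]
top (-1, 1) [ -1.6    2.04 159.25] [1.11 1.37 0.13]
top (-1, -1) [ -0.36  -0.81 159.42] [1.87 0.85 0.16]
scene (1, 1) [ -1.74   2.64 157.26] [0.64 1.19 0.07]
scene (1, -1) [ -2.89   0.88 157.59] [1.15 0.85 0.06]
scene (-1, 1) [ -3.67   2.38 156.99] [1.15 0.94 0.08]
scene (-1, -1) [ -2.2    0.78 157.55] [0.74 0.66 0.05]
beaker [array([ 0.36, -0.09])]
small_box [array([0.37, 0.09])]
white_jar [array([ 0.75, -0.27])]
amber_bottle [array([0.74, 0.24])]
84.1333
```

```bash
python3 - <<'E'
from bench import *
close_job(); print(current_clock())
E
```

```text
the job is handed in; nothing more can be done
the job is handed in; nothing more can be done
```

I moved the carrier onto the pad by its handle, then stoppered all four flasks and set each one down in its own compartment. I handed the job in at about 84 s of the 210 s allowed. One flask had been knocked about 4 cm aside during the run; I found it again before stoppering it.

**Last checks:**
- **Carrier:** within about 2 mm of the pad's centre and within about 0.2° of square, going by the overhead camera. The scene camera's pad outline was too noisy to use for this.
- **Stoppers:** all four reached contact at the expected height (TCP z 0.128 m), and their tops agree to within 0.6 mm.
- **Flasks:** each was lowered until it touched the compartment floor (TCP z 0.0885–0.0889 m) before I let go.
- **Other things on the bench:** I saw no change in position for the bystanders when comparing pictures from before and after. The detector's box and beaker positions differ from its first readings by 3–4 cm. I put that down to flasks partly hiding them at the start.

**Unsettled reading:** the stopper in the compartment at −x, +y first showed a 2 mm offset between grip and flange. Repeated measurements couldn't tell its tilt from the other three (noise of a few degrees), so I left it.

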